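Fit the adapter sleeve on the rotator spindle

TASK

Fit the flanged adapter sleeve on the small bench rotator: slide it, flange down, over the upright spindle, then press it down against the spring until both side catches snap out over its flange and hold it there. Let go and leave the other things on the bench as they stand.

Things in the scene. Friction and masses are not known exactly. Their poses are not given: they have to be found in the camera images.
- rotator: The bench rotator, fixed but standing in varying places, turned up to 0.6 rad: a white housing 130 x 116 mm (its x, y), flat deck 30 mm above the bench, grey knob and black switch on the deck near its -x edge, steel spindle upright in the middle. Two aluminium catch housings, tops 20 mm above the deck, stand 26 to 52 mm from the spindle along its +y and -y. Origin: centre of its underside.
- sleeve_center (a point): The adapter sleeve, bare aluminium, loose, upright on the bench, flange down: tube 76 mm tall, 28 mm across, through bore 17 mm, with a flange 44 mm across and 5 mm thick at its foot; about 70 g. Grip the tube at this height or higher, so that the fingers stay above the catch housings. Point on its axis, half-way up (38 mm above the foot); z along the tube, away from the flange.
- sleeve_foot (a point): Centre of the sleeve's underside (the flange end), on its axis, 38 mm below sleeve_center.
- spindle_tip (a point): Top of the rotator's upright steel spindle, 104 mm above the bench, 74 mm above the deck. The spindle is vertical, 14.4 mm in diameter; its top 5 mm taper to 7 mm. z points up, x and y as the rotator's.
- home (a point): Point on the spindle's axis where the centre of the sleeve's underside lies when the catches hold the sleeve: 4 mm above the deck, 34 mm above the bench, 70 mm below spindle_tip. The sleeve's top rim then stands 6 mm above the spindle's tip.
- seat (a joint): Spring-loaded steel ring round the foot of the spindle, on which the sleeve's underside bears; value is how far it is pressed down (m): 0 at rest (ring top 12 mm above the deck), 0.008 with the sleeve home, stop at 0.0105, which is 2.5 mm beyond home. Pushes up with about 2 N at rest, 5 N at home.
- catch_left (a joint): Sprung steel bolt with a sloped nose on the spindle's +y side; value is how far it is pushed outwards (m): 0 fully out over the flange, 0.006 at its stop. The flange meets the slopes 13 mm above home, pushes both bolts back 3.5 mm, and at home they snap over it. Pressing home takes 5 to 15 N in all; aim 2 to 3 mm beyond home to make sure.
- catch_right (a joint): The like bolt on the spindle's -y side.
- spacer_center (a point): A plain spacer tube, bare aluminium, loose, standing upright on the bench near the sleeve (the two swap places): no flange, 50 mm tall, 28 mm across, bore 10 mm, too narrow for the spindle. Not to be used; this point is half-way up.
- weight_center (a point): Polished 200 g calibration weight with a knob, 30 mm across, 52 mm tall, standing on the bench; to be left alone. Point half-way up.
- dropper_center (a point): Brown dropper bottle, 35 mm across, 103 mm tall, standing on the bench; to be left alone. Point half-way up.
Mind the look-alikes: they are no part of the job. Leave any turquoise look-alike of the part that bears sleeve_center alone.

How it is judged:
On the way:
1. the sleeve, flange down, is on the spindle: its foot at least 15 mm below the spindle's tip and within 4 mm of the spindle's axis (z of sleeve_foot in the frame of spindle_tip below -0.015 m and horizontal distance between sleeve_foot and spindle_tip below 0.004 m and angle between sleeve_center's own z axis and vertical below 0.2 rad), for 0.1 s.
At the end, for the whole second after the job is handed in: The sleeve, flange down and upright (within 0.06 rad), sits round the spindle with its foot within 3 mm of the axis and no more than 1.5 mm above its home height, the spring seat is pressed down over 6 mm, both catches are out over the flange (within 1.5 mm of fully out), and the sleeve is at rest (z of sleeve_foot in the frame of home below 0.0015 m and horizontal distance between sleeve_foot and home below 0.003 m and angle between sleeve_center's own z axis and vertical below 0.06 rad and value of joint each of catch_left, catch_right below 0.0015 m and value of joint seat above 0.006 m and linear speed of sleeve below 0.02 m/s); the robot touches nothing.
It fails at once if the spacer, the weight or the dropper bottle is moved by more than 30 mm (distance of any of spacer_center, weight_center, dropper_center from where it was at the start of the episode above 0.03 m).
It also fails if it takes over 42 s, if anything falls off the work surface, if the arm or the gripper's body presses on something with over 40 N, if the wrist force passes 120 N, or if a joint passes its speed limit or range.

ROBOT

A 6-joint arm with a two-finger parallel gripper is mounted at the origin on a cart in front of the work surface, level with it; the furniture and walls round the work are solid. World frame = base frame: x ahead of the robot, y to its left, z up, the work surface at z = 0. Lengths are in m, angles in rad, forces in N, time in s.
With the tool pointing down it reaches from about 0.425 to 0.95 m from the base axis. Payload 3.5 kg.
Tool frame: the origin (TCP) lies between the finger pads; the fingertips stand 14 mm ahead of it and the grasp point (between the pads) lies 5 mm behind it; z points along the fingers, y is the direction in which the jaws open and shut (so a half turn about z gives the same grasp; the last joint's range is limited). The gripper opens to 85 mm and grips with 20 to 120 N. Pads are 22 mm wide; open, the fingers measure 114 mm over their backs; the gripper's body (76 mm by 85 mm) begins 54 mm behind the grasp point. The pads swing forward as they close: fully open they stand 13 mm farther back than shut.
Start: joints at [1.089, 0.286, 1.577, -0, 1.279, -0.15], TCP at [0.22, 0.638, 0.245] pointing down, gripper open.
Joint ranges: [-2.77, 2.77], [-0.9, 2.22], [0.21, 2.48], [-1.53, 4.67], [0.24, 2.81], [-2.84, 2.84]. Speed limits (rad/s): [2.79, 2.79, 3.14, 3.14, 3.14, 3.14].

INTERFACE

Orientations are given as a unit quaternion [x, y, z, w].
In Python, from plant import ctrl gives the robot as it stands. The module is installed in compiled form; this text tells all that it offers.
- The arm moves only by the tool servo_tool, never from a script. Its argument "increments" is text: rows parted by semicolons, each of 7 numbers parted by spaces: the turn, a rotation vector about the tool's x, y, z in rad, then the shift along the tool's x, y, z in cm, then the finger opening in cm, from 0 to 8.54. In form: ax ay az dx dy dz claw; .... A call has 1 to 10 rows; each row is the pose to reach, as a shift and turn from the pose commanded when the call began, along the tool's axes at that moment; what a row does not reach only later rows make up. A row lasts 1/12 s, in which the tool goes at most 41.7 mm and 7.16 degrees, less where a joint would pass 70% of its speed; a pose out of reach is approached as far as the arm can. A call with a gripper value outside its range is refused whole. The fingers move at their own pace and stop on an object; "grip_force" is the grip in N (left out, the last holds). Time passes only in rows, so rows that repeat a pose let the fingers close. It gives the time, the measured TCP pose, the force and the opening at its end, in the units of the state.
- ctrl.get_state(): the state, without advancing time (a new reading comes with each control period).
- ctrl.read_camera(name): name is "scene" or "top" or "wrist"; returns (picture, depth): 400x640x3 uint8, red, green, blue; 400x640 float32, m along the optical axis (not along the pixel's ray), 0 where there is no reading.
- ctrl.camera_info(name): a dict with "camera_matrix" (3x3 intrinsics, pixels), "world_to_cam" (4x4, takes a point from world to camera coordinates). Camera axes: x right, y down, z forward; pixel columns grow to the right and rows downward; lengths in m; the calibration is good to about 2 mm. A picture is of the moment at which its call begins: read the wrist's pose just before it. camera_info takes no time and is no camera call; for the wrist camera it gives the pose at the moment of the call.
- ctrl.sign_off(): hands the job in, once; it reports no verdict.
The state is a dict: "time": time; "qpos": joint angles; "dq": joint speeds; "joint_efforts": joint torques, N m; "eef_pos": TCP position; "tcp_rot": TCP orientation; "contact_force": force on the tool from outside, world axes, zero at the start; "wrist_torque": the same for the moment, N m; "opening": opening from 0.0 (shut) to 1.0 (fully open).
Only numpy, scipy, OpenCV 4.12 (cv2) and the standard library are available. Lean on these libraries where they do the work, as an engineer would, in place of code of your own. Each camera call takes 0.05 s, during which the arm holds its last target.

## Working session

There is one attempt and no reset: what is moved stays moved. The work goes in short steps, Python scripts to look and compute and a tool call to move; the robot and the scene stay as the last step left them, time stands still between calls to the robot, and variables do not carry over. Pictures are saved under pics/ and viewed, and the job is handed in when it is done.

Besides the shell and the picture viewer there is one more tool, called after "Call:" as name(argument=value, ...), one argument or row to a line, values as JSON. servo_tool: Moves the arm, as the interface text tells. Its arguments: {"type":"object","properties":{"increments":{"type":"string"},"grip_force":{"type":"number"}},"required":["increments"]}

```bash
mkdir -p pics && python3 - <<'E'
from plant import ctrl
import cv2,numpy as np
s=ctrl.get_state();print(s)
for n in("scene","top"):
    p,d=ctrl.read_camera(n);i=ctrl.camera_info(n)
    cv2.imwrite(f"pics/{n}0.png",p[:,:,::-1]);np.savez(f"{n}0.npz",p=p,d=d,K=i["camera_matrix"],T=i["world_to_cam"])
    print(n,i,(d>0).mean())
E
```

```text
{'time': 0.0, 'qpos': array([ 1.08901944e+00,  2.87201275e-01,  1.57815941e+00, -2.22719092e-05,
        1.27861344e+00, -1.49979228e-01]), 'dq': array([ 0.00051738, -0.00067977, -0.00073257,  0.00094117, -0.00038292,
       -0.00036965]), 'joint_efforts': array([-1.79548508e-03, -4.05982232e+01, -2.92621726e+01, -2.65423305e-04,
        5.94316400e-03, -2.35187283e-07]), 'eef_pos': array([0.21954928, 0.6376405 , 0.24393292]), 'tcp_rot': array([ 1.65135593e-01,  9.86270155e-01, -1.13513727e-03, -3.59771678e-04]), 'contact_force': array([ 0.14879502,  0.27897228, -0.63438853]), 'wrist_torque': array([ 0.01727231,  0.01130733, -0.01102684]), 'opening': 1.0030265026314042}
scene {'camera_matrix': array([[393.74080445,   0.        , 321.00852855],
       [  0.        , 393.74080445, 204.2168007 ],
       [  0.        ,   0.        ,   1.        ]]), 'world_to_cam': array([[ 0.838748  , -0.54445133, -0.00863378, -0.47851779],
       [-0.36850436, -0.55587908, -0.74511944,  0.23799177],
       [ 0.40088193,  0.62814903, -0.66687515,  0.79968169],
       [ 0.        ,  0.        ,  0.        ,  1.        ]])} 0.9961953125
top {'camera_matrix': array([[480.61201674,   0.        , 314.55416262],
       [  0.        , 480.61201674, 195.75613098],
       [  0.        ,   0.        ,   1.        ]]), 'world_to_cam': array([[ 0.01911528, -0.99974969, -0.01162587, -0.06699443],
       [-0.99577301, -0.01799185, -0.09006893,  0.53059567],
       [ 0.08983721,  0.01329842, -0.99586768,  1.26160443],
       [ 0.        ,  0.        ,  0.        ,  1.        ]])} 0.99591015625
```

View pics/scene0.png

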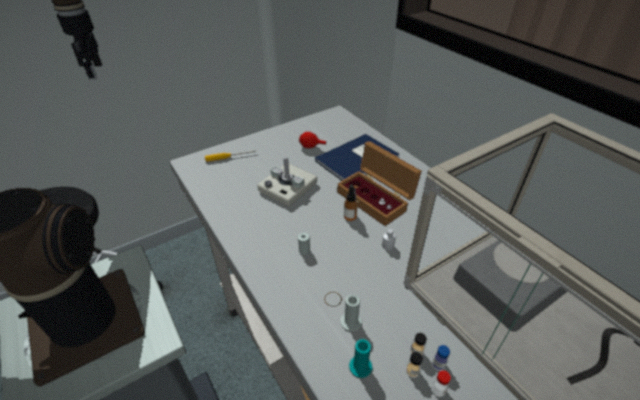

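View pics/top0.png

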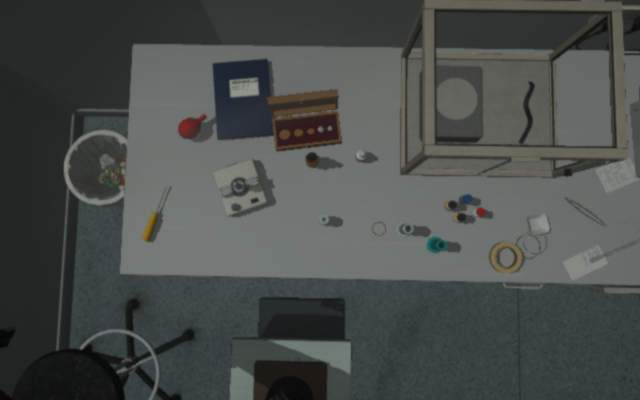

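```bash
cat > h.py <<'E'
import numpy as np,cv2
def ray(K,T,u,v,z):
    R=T[:3,:3];c=-R.T@T[:3,3]
    d=R.T@np.linalg.inv(K)@np.array([u,v,1.]);return c+d*(z-c[2])/d[2]
def proj(K,T,P):
    q=T[:3,:3]@np.asarray(P,float)+T[:3,3];q=K@q;return q[:2]/q[2]
def load(n):
    a=np.load(n+".npz");return a["p"],a["d"],a["K"],a["T"]
E
python3 - <<'E'
from h import *
p,d,K,T=load("top0")
for n,u,v,z in[("sleeve top",405,229,.076),("spacer",325,220,.05),("turq",437,244,.076),("spindle",239,186,.104),("dropper",312,159,.1),("weight",361,155,.05)]:
    print(n,ray(K,T,u,v,z).round(3),d[v,u])
a=cv2.resize(p[195:265,290:460,::-1],None,fx=4.7,fy=4.7,interpolation=cv2.INTER_CUBIC);cv2.imwrite("pics/c1.png",a)
b=cv2.resize(p[150:225,200:290,::-1],None,fx=7,fy=7,interpolation=cv2.INTER_CUBIC);cv2.imwrite("pics/c2.png",b)
p,d,K,T=load("scene0")
b=cv2.resize(p[225:385,250:400,::-1],None,fx=3.5,fy=3.5,interpolation=cv2.INTER_CUBIC);cv2.imwrite("pics/c3.png",b)
E
```

```text
sleeve top [ 0.446 -0.289  0.076] 1.2969501
spacer [ 0.466 -0.086  0.05 ] 1.25417
turq [ 0.41  -0.37   0.076] 1.2133592
spindle [0.546 0.132 0.104] 0.0
dropper [ 0.618 -0.05   0.1  ] 1.2378218
weight [ 0.639 -0.178  0.05 ] 1.2678297
```

View pics/c1.png

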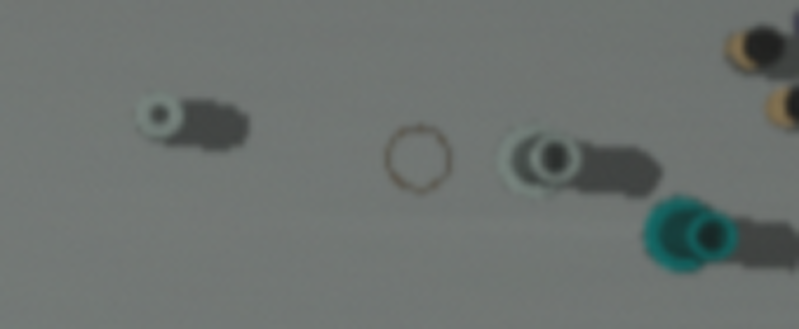

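View pics/c2.png

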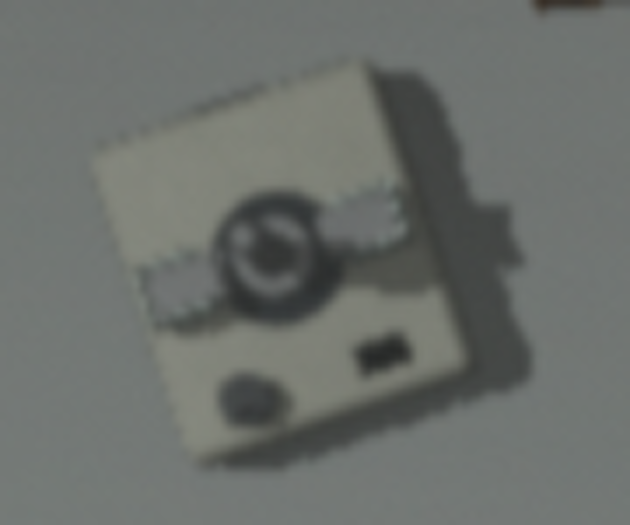

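View pics/c3.png

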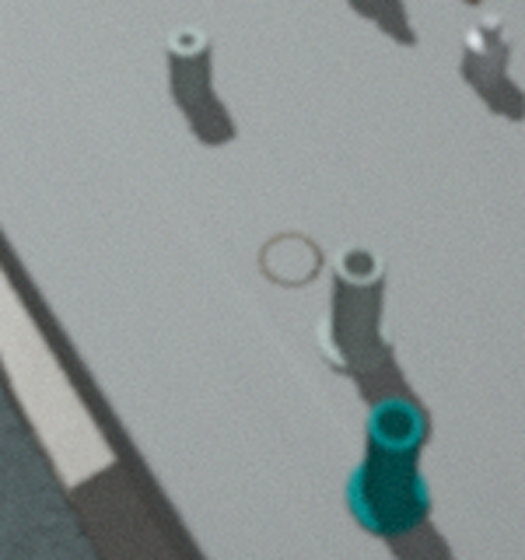

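```bash
cat >> h.py <<'E'
from scipy.spatial.transform import Rotation as Ro
def tool(s): return Ro.from_quat(s["tcp_rot"]).as_matrix(), np.array(s["eef_pos"])
E
python3 - <<'E'
from h import *
from plant import ctrl
s=ctrl.get_state();R,t=tool(s);i=ctrl.camera_info("wrist");T=i["world_to_cam"];K=i["camera_matrix"]
c=-T[:3,:3].T@T[:3,3];print(K,"cam in tool",R.T@(c-t),"cam axes in tool cols\n",(R.T@T[:3,:3].T).round(3))
p,d,K,T=load("top0")
print(ray(K,T,290+555/4.7,195+157/4.7,.076),ray(K,T,290+533/4.7,195+162/4.7,.005))
p,d,K,T=load("scene0")
print(ray(K,T,250+358/3.5,225+263/3.5,.076))
print("R",R.round(3),"move to (.5,.1,.25)",R.T@(np.array([.5,.1,.28])-t))
E
```

```text
[[347.16063819   0.         318.35451105]
 [  0.         347.16063819 198.33971925]
 [  0.           0.           1.        ]] cam in tool [ 0.08304404 -0.00042483 -0.12788231] cam axes in tool cols
 [[-0.001 -0.947 -0.321]
 [ 1.    -0.    -0.001]
 [ 0.001 -0.321  0.947]]
[ 0.44796681 -0.29724119  0.076     ] [ 0.44670587 -0.29758605  0.005     ]
[ 0.44896082 -0.29680098  0.076     ]
R [[-0.945  0.326 -0.001]
 [ 0.326  0.945 -0.002]
 [ 0.    -0.002 -1.   ]] move to (.5,.1,.25) [-0.44026856 -0.41709084 -0.03521619]
```

Possible confusions for the sleeve:
- Bare aluminium flanged tube: scene (351,300), top (408,228). It has a flange, a wide bore and a bare finish, so this is the sleeve.
- Turquoise flanged look-alike: scene (362,355), top (437,244). Leave it alone.
- Plain spacer: scene (304,238), top (325,220). It has no flange and a narrow bore.
- Weight: scene (389,238).

The close crops confirm the choice, and both views put it at about (0.448, -0.297). I'll go first over the rotator, which is on the way, to look at the spindle.

Call:
servo_tool(
  increments="0 0 0.12 -4 -3 0 8.5;0 0 0.24 -8 -7 0 8.5;0 0 0.36 -12 -10.5 -0.5 8.5;0 0 0.48 -16 -14 -1 8.5;0 0 0.6 -19 -16 -1 8.5;0 0 0.72 -22 -19 -1.5 8.5;0 0 0.8 -25 -21.5 -1.5 8.5;0 0 0.89 -28 -24 -1.5 8.5;0 0 0.89 -31 -26.5 -1.5 8.5;0 0 0.89 -34 -29 -1.5 8.5",
)

```text
time: 0.93
eef_pos: [0.4312, 0.2778, 0.26]
tcp_rot: [0.574, 0.819, -0.0, -0.0]
contact_force: [1.3, 0.8, -0.6]
opening: 0.992
```

Call:
servo_tool(
  increments="0 0 0 -3.5 1.2 0 8.5;0 0 0 -7 2.4 0 8.5;0 0 0 -10.5 3.5 0 8.5;0 0 0 -14 4.7 0 8.5;0 0 0 -17 5.7 0 8.5;0 0 0 -17.5 5.9 0 8.5;0 0 0 -17.5 5.9 0 8.5",
)

```text
time: 1.52
eef_pos: [0.5468, 0.1338, 0.2595]
tcp_rot: [0.575, 0.818, -0.0, -0.001]
contact_force: [0.2, -0.5, 0.3]
opening: 0.996
```

```bash
cat > snap.py <<'E'
import sys
from h import *
from plant import ctrl
n=sys.argv[1]
i=ctrl.camera_info("wrist");s=ctrl.get_state();p,d=ctrl.read_camera("wrist")
cv2.imwrite(f"pics/{n}.png",p[:,:,::-1]);np.savez(n+".npz",p=p,d=d,K=i["camera_matrix"],T=i["world_to_cam"])
print(s["time"],s["eef_pos"].round(4),s["tcp_rot"].round(4),s["contact_force"].round(2),abs(s["dq"]).max().round(4),s["qpos"].round(3))
E
python3 snap.py w1
```

```text
1.5167 [0.5468 0.1338 0.2595] [ 5.750e-01  8.181e-01 -4.000e-04 -5.000e-04] [ 0.2  -0.48  0.3 ] 0.0517 [ 0.06   0.03   1.84   0.     1.273 -0.286]
```

View pics/w1.png

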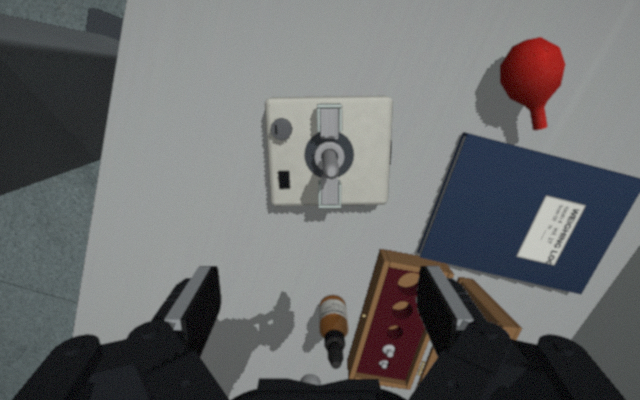

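```bash
python3 - <<'E'
from h import *
p,d,K,T=load("w1")
cv2.imwrite("pics/c4.png",cv2.resize(p[85:220,255:405,::-1],None,fx=5,fy=4.4*5/4.4,interpolation=cv2.INTER_CUBIC)[:600])
E
```

```text
(no output)
```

View pics/c4.png

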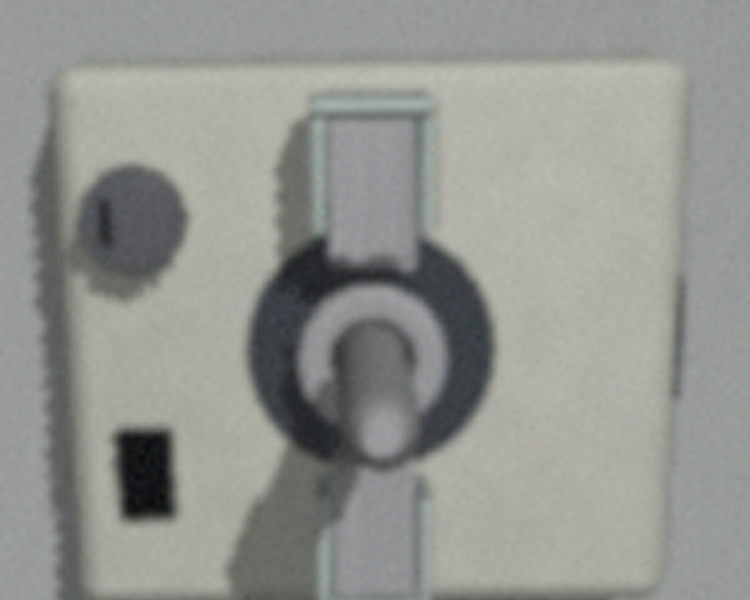

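```bash
python3 - <<'E'
from h import *
p,d,K,T=load("w1")
f=lambda u,v,z:ray(K,T,255+u/5,85+v/5,z).round(4)
print("tip",f(381,432,.104)); print("ring",f(373.5,355,.042)); print("disc",f(370.5,351,.030))
print("catch mids",f(373,105,.05),f(376,0,.05), "housing far-left corners",f(311,97,.05),f(435,97,.05))
# deck corners
C=[f(62,70,.03),f(684,64,.03)];print("corners",C)
P,_,K2,T2=load("top0")
print("top cam tip guess",ray(K2,T2,200+270/7,150+252/7,.104),"disc",ray(K2,T2,200+278/7,150+257/7,.03))
E
```

```text
tip [0.5526 0.1467 0.104 ]
ring [0.5531 0.1471 0.042 ]
disc [0.5534 0.1454 0.03  ]
catch mids [0.5356 0.1932 0.05  ] [0.5295 0.2111 0.05  ] housing far-left corners [0.5241 0.1907 0.05  ] [0.546  0.1986 0.05  ]
corners [array([0.4762, 0.1776, 0.03  ]), array([0.5917, 0.2204, 0.03  ])]
top cam tip guess [0.54567397 0.13337144 0.104     ] disc [0.55179329 0.14305782 0.03      ]
```

Call:
servo_tool(
  increments="0 0 0 -2.5 -1.6 0 8.5;0 0 0 -5.8 -3.8 0 8.5;0 0 0 -9.1 -5.9 0 8.5;0 0 0 -12.4 -8 0 8.5;0 0 0 -15.7 -10.2 0 8.5;0 0 0 -19 -12.3 0 8.5;0 0 0 -22.3 -14.4 0 8.5;0 0 0 -25.6 -16.6 0 8.5;0 0 0 -28.9 -18.7 0 8.5;0 0 0 -32.2 -20.8 0 8.5",
)

```text
time: 2.4
eef_pos: [0.4602, -0.2379, 0.2602]
tcp_rot: [0.573, 0.82, 0.0, -0.0]
contact_force: [1.3, -0.5, 0.5]
opening: 0.998
```

Call:
servo_tool(
  increments="0 0 0 -2.5 -1.6 0 8.5;0 0 0 -4.5 -2.9 0 8.5;0 0 0 -5 -3.2 0 8.5;0 0 0 -5 -3.2 0 8.5",
)

```text
time: 2.73
eef_pos: [0.4477, -0.2959, 0.2599]
tcp_rot: [0.574, 0.819, 0.0, -0.0]
contact_force: [-0.1, 0.8, -0.4]
opening: 0.998
```

```bash
python3 snap.py w2
```

```text
2.7333 [ 0.4477 -0.2959  0.2599] [ 5.739e-01  8.189e-01  3.000e-04 -4.000e-04] [-0.12  0.77 -0.36] 0.0389 [-0.773 -0.031  1.9    0.     1.273 -1.122]
```

View pics/w2.png

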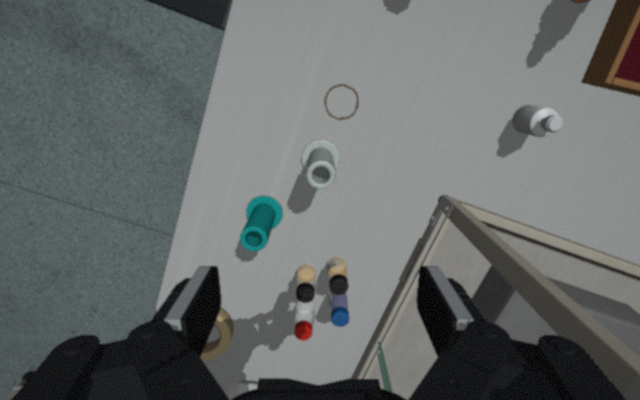

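```bash
python3 - <<'E'
from h import *
p,d,K,T=load("w2")
cv2.imwrite("pics/c5.png",cv2.resize(p[130:225,270:370,::-1],None,fx=6,fy=6,interpolation=cv2.INTER_CUBIC))
E
```

```text
(no output)
```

View pics/c5.png

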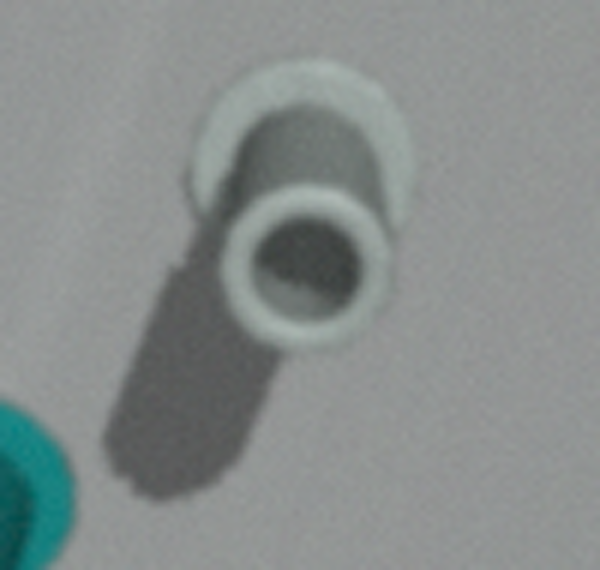

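```bash
python3 - <<'E'
from h import *
from plant import ctrl
p,d,K,T=load("w2")
f=lambda u,v,z:ray(K,T,270+u/6,130+v/6,z)
a=f(306,267.5,.076);b=f(304,166,.005);print(a,b)
s=ctrl.get_state();R,t=tool(s)
for q in(a,(a+b)/2):print(R.T@(np.array([q[0],q[1],.045])-t)*100)
E
```

```text
[ 0.44926819 -0.29528802  0.076     ] [ 0.44908814 -0.29452151  0.005     ]
[-0.11116306  0.09904629 21.48834532]
[-0.07207101  0.10370659 21.48840015]
```

Call:
servo_tool(
  increments="0 0 0 -0.1 0.1 3 8.5;0 0 0 -0.1 0.1 6.5 8.5;0 0 0 -0.1 0.1 10 8.5;0 0 0 -0.1 0.1 13.5 8.5;0 0 0 -0.1 0.1 16.5 8.5;0 0 0 -0.1 0.1 19 8.5;0 0 0 -0.1 0.1 20.5 8.5;0 0 0 -0.1 0.1 21.5 8.5;0 0 0 -0.1 0.1 21.5 8.5;0 0 0 -0.1 0.1 21.5 8.5",
)

```text
time: 3.62
eef_pos: [0.4497, -0.2957, 0.0455]
tcp_rot: [0.573, 0.82, 0.0, -0.0]
contact_force: [-0.5, 0.1, 1.3]
opening: 0.995
```

```bash
python3 snap.py w3
```

```text
3.6167 [ 0.4497 -0.2957  0.0455] [ 5.729e-01  8.196e-01  1.000e-04 -1.000e-04] [-0.52  0.14  1.3 ] 0.0272 [-0.77   0.247  2.035  0.     0.86  -1.121]
```

View pics/w3.png

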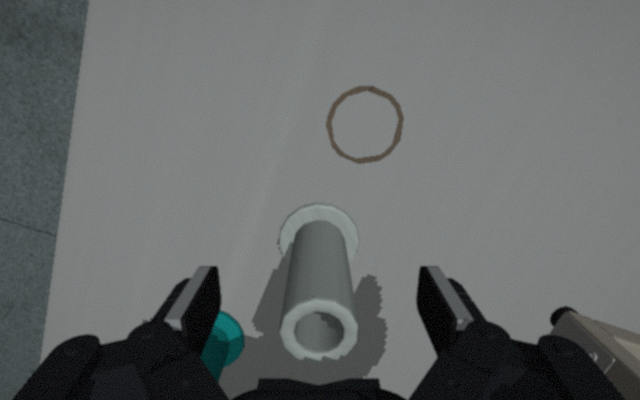

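Call:
servo_tool(
  increments="0 0 0 0 0 0 2;0 0 0 0 0 0 2;0 0 0 0 0 0 2;0 0 0 0 0 0 1;0 0 0 0 0 0 1;0 0 0 0 0 0 1;0 0 0 0 0 0 1;0 0 0 0 0 0 1",
  grip_force=70,
)

```text
time: 4.33
eef_pos: [0.4494, -0.2972, 0.0459]
tcp_rot: [0.574, 0.819, -0.0, 0.0]
contact_force: [-0.4, 1.4, 6.0]
opening: 0.314
```

Call:
servo_tool(
  increments="0 0 0 0 0 -0.5 1;0 0 0 0 0 -2 1;0 0 0 0 0 -4.5 1;0 0 0 0 0 -8 1;0 0 0 0 0 -11 1;0 0 0 0 0 -14 1;0 0 0 0 0 -16 1;0 0 0 0 0 -17 1;0 0 0 0 0 -17 1",
)

```text
time: 5.08
eef_pos: [0.45, -0.2976, 0.2177]
tcp_rot: [0.574, 0.819, -0.0, 0.002]
contact_force: [0.7, 0.5, -1.3]
opening: 0.315
```

```bash
python3 snap.py w4
```

```text
5.0833 [ 0.45   -0.2976  0.2177] [ 5.736e-01  8.191e-01 -4.000e-04  2.400e-03] [ 0.67  0.5  -1.27] 0.0533 [-0.772  0.01   1.939  0.     1.188 -1.122]
```

View pics/w4.png

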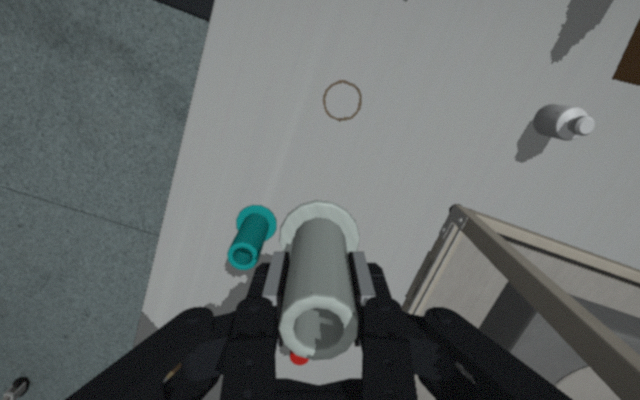

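```bash
python3 - <<'E'
from h import *
p,d,K,T=load("w4")
cv2.imwrite("pics/c6.png",cv2.resize(p[190:370,260:380,::-1],None,fx=3.3,fy=3.3,interpolation=cv2.INTER_CUBIC))
E
```

```text
(no output)
```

View pics/c6.png

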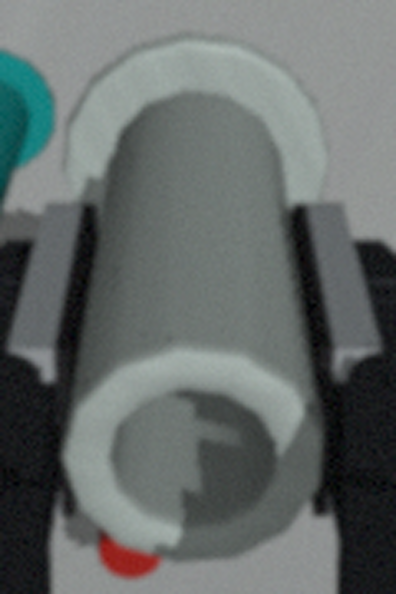

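```bash
python3 - <<'E'
from h import *
p,d,K,T=load("w4")
R=Ro.from_quat([ 5.736e-01,8.191e-01,-4.000e-04,2.400e-03]).as_matrix();t=np.array([0.45,-0.2976,0.2177])
for n,u,v,h in[("top",318.3,327.4,.031),("flange",319.5,234.8,-.0425),("flange5",319.5,236.8,-.0425)]:
    q=ray(K,T,u,v,t[2]+h);print(n,q.round(4),"tool",(R.T@(q-t)).round(4))
E
```

```text
top [ 0.448  -0.2942  0.2487] tool [ 0.0037 -0.0007 -0.031 ]
flange [ 0.4487 -0.294   0.1752] tool [ 0.004  -0.0001  0.0425]
flange5 [ 0.4491 -0.2951  0.1752] tool [ 0.0028 -0.0001  0.0425]
```

Call:
servo_tool(
  increments="0 0 0 1.5 1 0 1;0 0 0 4.5 3 0 1;0 0 0 8 5.2 0 1;0 0 0 11.5 7.5 0 1;0 0 0 15 9.8 0 1;0 0 0 18.3 12 0 1;0 0 0 21.6 14.1 0 1;0 0 0 24.9 16.3 0 1;0 0 0 28.2 18.4 0 1;0 0 0 31.5 20.6 0 1",
)

```text
time: 5.97
eef_pos: [0.5334, 0.0717, 0.212]
tcp_rot: [0.574, 0.819, -0.001, -0.002]
contact_force: [1.0, -0.3, -0.6]
opening: 0.311
```

Call:
servo_tool(
  increments="0 0 0 3 2 0 1;0 0 0 5 3.3 0 1;0 0 0 6.1 4 0 1;0 0 0 6.4 4.2 0 1;0 0 0 6.4 4.2 0 1;0 0 0 6.4 4.2 0 1",
)

```text
time: 6.47
eef_pos: [0.552, 0.1431, 0.214]
tcp_rot: [0.574, 0.819, -0.001, -0.001]
contact_force: [-0.1, 0.3, -1.7]
opening: 0.315
```

```bash
python3 snap.py w5
```

```text
6.4667 [0.552  0.1431 0.214 ] [ 5.739e-01  8.189e-01 -1.000e-03 -6.000e-04] [-0.06  0.33 -1.67] 0.0158 [ 7.600e-02  8.600e-02  1.866e+00 -1.000e-03  1.191e+00 -2.720e-01]
```

View pics/w5.png

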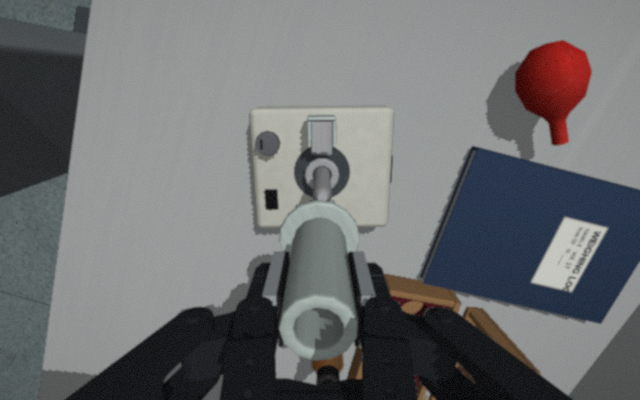

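```bash
python3 - <<'E'
from h import *
p,d,K,T=load("w5")
cv2.imwrite("pics/c7.png",cv2.resize(p[100:260,245:400,::-1],None,fx=3.7*1,fy=3.7,interpolation=cv2.INTER_CUBIC))
E
```

```text
(no output)
```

View pics/c7.png

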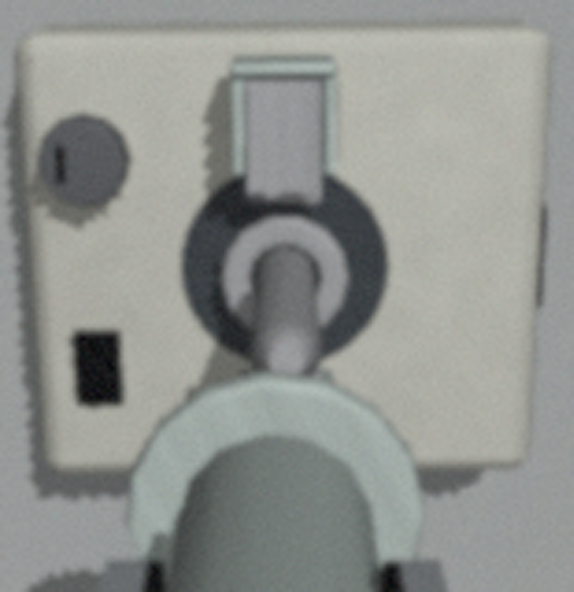

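```bash
python3 - <<'E'
from h import *
p,d,K,T=load("w5")
R=Ro.from_quat([ 5.739e-01,8.189e-01,-1.000e-03,-6.000e-04]).as_matrix();t=np.array([0.552,.1431,.214])
f=lambda u,v,z:ray(K,T,245+u/3.7,100+v/3.7,z)
for n,q in[("tip",f(288,352,.104)),("ring",f(285,275,.042)),("disc",f(285,268,.03)),("hous end mid",f(284,58,.05)),("flange front lower",f(276,375,t[2]-.045)),("flange front upper",f(276,375,t[2]-.040)),("flange widest",f(276,500,t[2]-.04))]:
    print(n,q.round(4),"tool",(R.T@(q-t)).round(4))
# depth check on flange and tip
import numpy as np
for u,v in((319,208),(322,194),(319,300)): print(u,v,d[v,u])
E
```

```text
tip [0.5527 0.1477 0.104 ] tool [0.0041 0.0025 0.11  ]
ring [0.5529 0.1468 0.042 ] tool [0.0032 0.0025 0.172 ]
disc [0.5534 0.1456 0.03  ] tool [0.0019 0.0026 0.184 ]
hous end mid [0.5348 0.1954 0.05  ] tool [0.0551 0.0021 0.164 ]
flange front lower [0.5443 0.1638 0.169 ] tool [ 0.0221 -0.      0.045 ]
flange front upper [0.5437 0.1655 0.174 ] tool [ 0.0239 -0.      0.04  ]
flange widest [0.5502 0.1477 0.174 ] tool [ 0.0049 -0.      0.04  ]
319 208 0.18128034
322 194 0.25051874
319 300 0.11715511
```

```bash
python3 - <<'E'
from h import *
p,d,K,T=load("w5")
R=Ro.from_quat([ 5.739e-01,8.189e-01,-1.000e-03,-6.000e-04]).as_matrix();t=np.array([0.552,.1431,.214])
def P(u,v):
    c=d[v,u]*np.linalg.inv(K)@[u,v,1];return R.T@(T[:3,:3].T@(c-T[:3,3])-t)
for v in (190,194,197,199,200,201,202,203,204,206,208,212,216): print(v,P(319,v).round(4),P(322,v).round(4))
vv,uu=np.mgrid[195:262,270:368];pts=np.array([P(u,v) for u,v in zip(uu.ravel(),vv.ravel())])
m=(abs(pts[:,2]-np.median([P(319,v)[2] for v in range(204,214)]))<.003);q=pts[m];print(m.sum(),q.min(0),q.max(0))
# tube: points z in tool -0.02..0.03, fit circle
m=(pts[:,2]<.03)&(pts[:,2]>-.03)&(abs(pts[:,1])<.012)&(pts[:,0]>0)
vv,uu=np.mgrid[240:305,300:340];pts=np.array([P(u,v) for u,v in zip(uu.ravel(),vv.ravel())])
A=np.c_[2*pts[:,:2],np.ones(len(pts))];s=np.linalg.lstsq(A,(pts[:,:2]**2).sum(1),rcond=None)[0];print("tube fit",s[:2],np.sqrt(s[2]+s[0]**2+s[1]**2))
E
```

```text
190 [ 0.007  -0.0003  0.1131] [0.0071 0.0019 0.1128]
194 [ 0.0046 -0.0003  0.1111] [0.0049 0.0019 0.1103]
197 [ 0.0026 -0.0003  0.1105] [0.0025 0.0019 0.1106]
199 [ 0.0011 -0.0003  0.1103] [0.001  0.0019 0.1105]
200 [ 0.0004 -0.0003  0.11  ] [0.0003 0.0019 0.1103]
201 [ 0.0229 -0.0003  0.0433] [0.0226 0.0012 0.0441]
202 [ 0.0223 -0.0003  0.0433] [0.0223 0.0012 0.0433]
203 [ 0.0224 -0.0003  0.0415] [0.0224 0.0012 0.0417]
204 [ 0.0216 -0.0003  0.0422] [0.022  0.0012 0.0411]
206 [ 0.0208 -0.0003  0.0415] [0.0209 0.0012 0.0413]
208 [ 0.0194 -0.0003  0.0421] [0.0196 0.0012 0.0416]
212 [ 0.0174 -0.0003  0.0417] [0.0175 0.0012 0.0413]
216 [ 0.0154 -0.0003  0.041 ] [0.0154 0.0012 0.0409]
1958 [-0.00831802 -0.02218545  0.03868949] [0.02312766 0.02131667 0.04460953]
tube fit [0.04598727 0.00081669] 0.03237067418796963
```

Call:
servo_tool(
  increments="0 0 0 0.17 0.27 1 1;0 0 0 0.17 0.27 2.5 1;0 0 0 0.17 0.27 4 1;0 0 0 0.17 0.27 5 1;0 0 0 0.17 0.27 5.5 1;0 0 0 0.17 0.27 5.5 1;0 0 0 0.17 0.27 5.5 1",
)

```text
time: 7.1
eef_pos: [0.5546, 0.1464, 0.1602]
tcp_rot: [0.574, 0.819, -0.0, -0.0]
contact_force: [-0.5, -0.4, -1.1]
opening: 0.317
```

```bash
python3 snap.py w6; python3 - <<'E'
from h import *
p,d,K,T=load("w6")
cv2.imwrite("pics/c8.png",cv2.resize(p[100:300,220:420,::-1],None,fx=3,fy=3,interpolation=cv2.INTER_CUBIC))
E
```

```text
7.1 [0.5546 0.1464 0.1602] [ 0.5738  0.819  -0.     -0.    ] [-0.46 -0.45 -1.11] 0.0213 [ 0.081  0.151  1.9   -0.     1.091 -0.267]
```

View pics/c8.png

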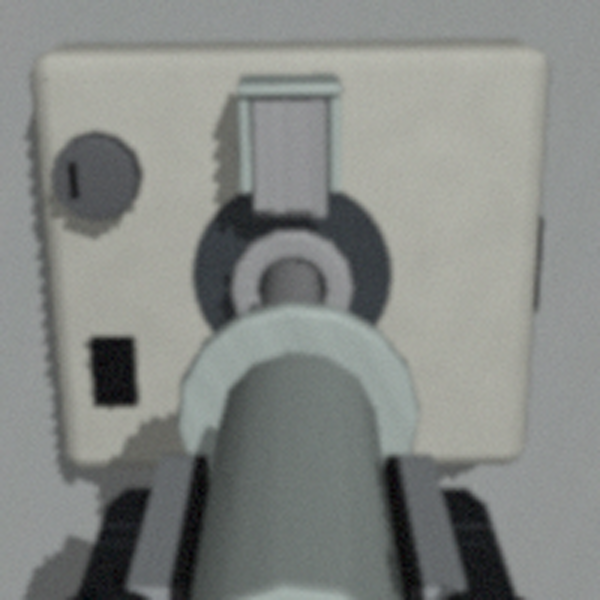

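```bash
python3 - <<'E'
from h import *
p,d,K,T=load("w6")
R=Ro.from_quat([.5738,.819,0,0]).as_matrix();t=np.array([.5546,.1464,.1602])
def P(u,v):
    c=d[v,u]*np.linalg.inv(K)@[u,v,1];return R.T@(T[:3,:3].T@(c-T[:3,3])-t)
g=lambda x,y,z:R.T@(ray(K,T,220+x/3,100+y/3,z)-t)
print("housing end",g(291,78,.05),"ring front", g(292,228,.042),"disc widest",g(292,272,.03),"ring sides",g(231,285,.042),g(353,285,.042),"knob row")
print("spindle front base", g(293,255,.042))
for u in (319,):
  for v in range(172,216,3): print(v,P(u,v).round(4))
E
```

```text
housing end [ 0.05327552 -0.00159675  0.1102    ] ring front [ 0.01616637 -0.00146461  0.1182    ] disc widest [ 0.0011175  -0.00153342  0.1302    ] ring sides [ 0.00152238 -0.01666199  0.1182    ] [0.00150551 0.01368006 0.1182    ] knob row
spindle front base [ 0.0092927  -0.00123034  0.1182    ]
172 [ 0.0186 -0.0002  0.1203]
175 [ 0.0139 -0.0002  0.1295]
178 [ 0.0147 -0.0002  0.1181]
181 [ 0.0124 -0.0002  0.118 ]
184 [ 0.01   -0.0002  0.1185]
187 [ 0.0067 -0.0002  0.1217]
190 [ 0.0067 -0.0002  0.1142]
193 [ 0.0067 -0.0003  0.1071]
196 [ 0.0072 -0.0003  0.0988]
199 [ 0.007  -0.0003  0.093 ]
202 [ 0.0223 -0.0003  0.0434]
205 [ 0.0217 -0.0003  0.0405]
208 [ 0.0195 -0.0003  0.0419]
211 [ 0.0182 -0.0003  0.0409]
214 [ 0.0159 -0.0003  0.0426]
```

Call:
servo_tool(
  increments="0 0 0 0 -0.15 0 1;0 0 0 0 -0.15 0.4 1;0 0 0 0 -0.15 0.8 1;0 0 0 0 -0.15 1.2 1;0 0 0 0 -0.15 1.6 1;0 0 0 0 -0.15 2 1;0 0 0 0 -0.15 2.4 1;0 0 0 0 -0.15 2.4 1",
)

```text
time: 7.82
eef_pos: [0.5528, 0.146, 0.135]
tcp_rot: [0.574, 0.819, -0.0, -0.0]
contact_force: [0.4, -0.8, -0.4]
opening: 0.313
```

```bash
python3 snap.py w7; python3 - <<'E'
from h import *
p,d,K,T=load("w7")
cv2.imwrite("pics/c9.png",cv2.resize(p[100:300,220:420,::-1],None,fx=3,fy=3,interpolation=cv2.INTER_CUBIC))
E
```

```text
7.8167 [0.5528 0.146  0.135 ] [ 5.736e-01  8.192e-01 -5.000e-04 -3.000e-04] [ 0.37 -0.77 -0.43] 0.0173 [ 0.081  0.179  1.92  -0.     1.044 -0.268]
```

View pics/c9.png

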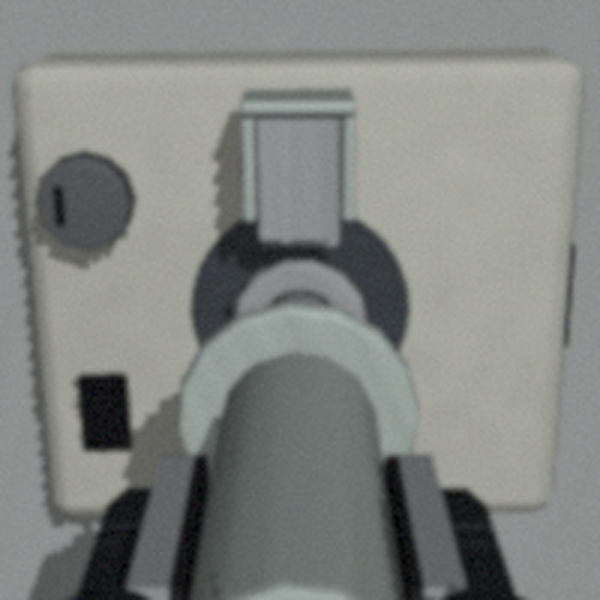

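Call:
servo_tool(
  increments="0 0 0 0 0 0.5 1;0 0 0 0 0 1 1;0 0 0 0 0 1.5 1;0 0 0 0 0 2 1;0 0 0 0 0 2.5 1;0 0 0 0 0 3 1;0 0 0 0 0 3.5 1;0 0 0 0 0 3.8 1;0 0 0 0 0 3.8 1",
)

```text
time: 8.62
eef_pos: [0.553, 0.146, 0.0973]
tcp_rot: [0.574, 0.819, -0.0, -0.0]
contact_force: [1.5, -1.0, -1.9]
opening: 0.315
```

Call:
servo_tool(
  increments="0 0 0 0 0 0.3 1;0 0 0 0 0 0.6 1;0 0 0 0 0 0.9 1;0 0 0 0 0 1.2 1;0 0 0 0 0 1.5 1;0 0 0 0 0 1.7 1;0 0 0 0 0 1.9 1;0 0 0 0 0 1.9 1;0 0 0 0 0 1.9 1",
  grip_force=100,
)

```text
time: 9.37
eef_pos: [0.5535, 0.1463, 0.0794]
tcp_rot: [0.574, 0.819, 0.0, 0.0]
contact_force: [1.0, -0.6, 3.7]
opening: 0.313
```

```bash
python3 snap.py w8; python3 - <<'E'
from h import *
p,d,K,T=load("w8")
cv2.imwrite("pics/c10.png",cv2.resize(p[100:300,220:420,::-1],None,fx=3,fy=3,interpolation=cv2.INTER_CUBIC))
E
```

```text
9.3667 [0.5535 0.1463 0.0794] [5.736e-01 8.191e-01 4.000e-04 4.000e-04] [ 0.96 -0.65  3.65] 0.005 [ 0.081  0.258  1.943  0.     0.94  -0.268]
```

View pics/c10.png

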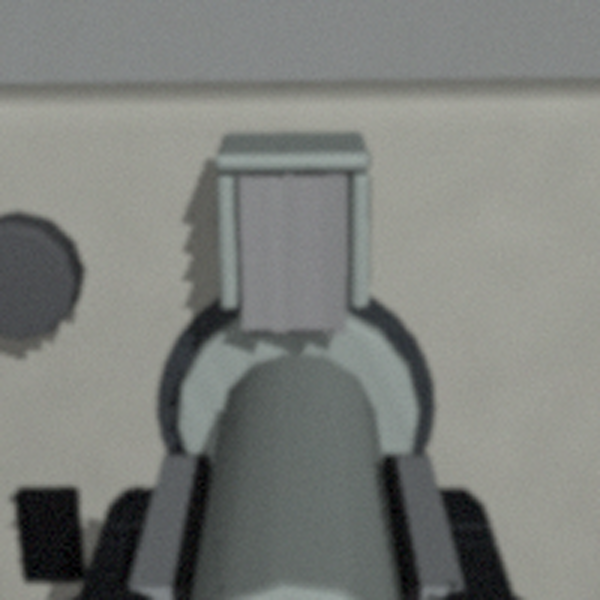

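Call:
servo_tool(
  increments="0 0 0 0 0 0.1 1;0 0 0 0 0 0.2 1;0 0 0 0 0 0.2 1;0 0 0 0 0 0.2 1",
)

```text
time: 9.75
eef_pos: [0.5535, 0.1462, 0.0775]
tcp_rot: [0.574, 0.819, 0.0, 0.0]
contact_force: [1.7, 0.1, 4.3]
opening: 0.306
```

Call:
servo_tool(
  increments="0 0 0 0 0 0.05 1;0 0 0 0 0 0.1 1;0 0 0 0 0 0.1 1",
)

```text
time: 10.0
eef_pos: [0.5536, 0.1462, 0.0774]
tcp_rot: [0.574, 0.819, 0.0, 0.0]
contact_force: [-0.9, -0.6, 9.3]
opening: 0.308
```

Call:
servo_tool(
  increments="0 0 0 0 0 -0.1 1;0 0 0 0 0 -0.25 1;0 0 0 0 0 -0.25 2.6;0 0 0 0 0 -0.25 3.5;0 0 0 0 0 -0.25 4.5;0 0 0 0 0 -0.25 5.5;0 0 0 0 0 -0.25 5.5;0 0 0 0 0 -0.25 5.5",
)

```text
time: 10.67
eef_pos: [0.5522, 0.1462, 0.0778]
tcp_rot: [0.574, 0.819, -0.001, -0.001]
contact_force: [-0.1, -0.3, 0.0]
opening: 0.642
```

```bash
python3 snap.py w9
```

```text
10.6667 [0.5522 0.1462 0.0778] [ 5.736e-01  8.191e-01 -6.000e-04 -9.000e-04] [-0.06 -0.25  0.03] 0.006 [ 0.081  0.259  1.945  0.     0.94  -0.268]
```

View pics/w9.png

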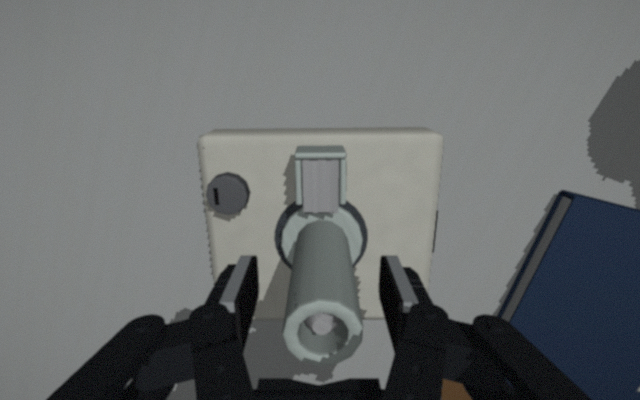

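Released cleanly: the sleeve stands on the spindle and its rim is at (322,330). The near bolt at (321,205) lies over the flange. I'll rise straight up and check both catches and the height.

Call:
servo_tool(
  increments="0 0 0 0 0 -1 5.5;0 0 0 0 0 -3 5.5;0 0 0 0 0 -6 6.5;0 0 0 0 0 -9.5 8;0 0 0 0 0 -13 8;0 0 0 0 0 -16 8;0 0 0 0 0 -18 8;0 0 0 0 0 -18.5 8;0 0 0 0 0 -18.5 8",
)

```text
time: 11.47
eef_pos: [0.554, 0.1463, 0.2665]
tcp_rot: [0.574, 0.819, 0.002, 0.002]
contact_force: [0.5, 0.5, -0.5]
opening: 0.935
```

```bash
python3 snap.py w10; python3 - <<'E'
from h import *
p,d,K,T=load("w10")
cv2.imwrite("pics/c11.png",cv2.resize(p[85:220,250:400,::-1],None,fx=4.4,fy=4.4,interpolation=cv2.INTER_CUBIC))
E
```

```text
11.4667 [0.554  0.1463 0.2665] [0.5736 0.8191 0.0016 0.0019] [ 0.47  0.47 -0.52] 0.0627 [ 0.081  0.044  1.813  0.     1.28  -0.268]
```

View pics/c11.png

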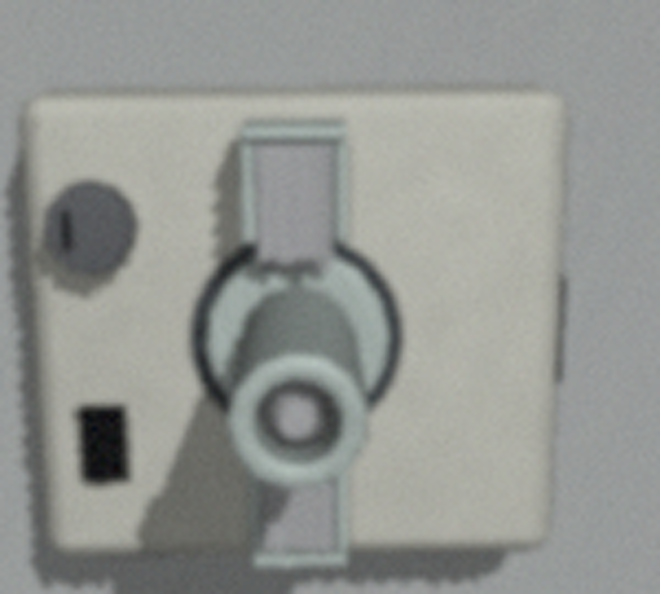

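Call:
servo_tool(
  increments="0 0 0 -2 0 0 8;0 0 0 -5 0 0 8;0 0 0 -8 0 0 8;0 0 0 -10 0 0 8;0 0 0 -11 0 0 8;0 0 0 -11 0 0 8;0 0 0 -11 0 0 8",
)

```text
time: 12.1
eef_pos: [0.59, 0.043, 0.2618]
tcp_rot: [0.574, 0.819, -0.001, -0.002]
contact_force: [0.6, 0.3, 0.1]
opening: 0.935
```

```bash
python3 snap.py w11; python3 - <<'E'
from h import *
p,d,K,T=load("w11")
cv2.imwrite("pics/c12.png",cv2.resize(p[0:135,250:400,::-1],None,fx=4.4,fy=4.4,interpolation=cv2.INTER_CUBIC))
p,d,K,T=load("w10")
def P(u,v):
    c=d[v,u]*np.linalg.inv(K)@[u,v,1];return (T[:3,:3].T@(c-T[:3,3]))
f=lambda x,y:P(int(round(250+x/4.4)),int(round(85+y/4.4))).round(4)
for n,pts in {"rim":[(242,420),(355,420),(298,368),(298,474)],"tip":[(295,415)],"flange":[(222,340),(378,340),(230,300),(365,300)],"deck":[(100,330),(480,330)],"bolt":[(295,200)]}.items(): print(n,[tuple(f(*q)) for q in pts])
E
```

```text
12.1 [0.59   0.043  0.2618] [ 5.740e-01  8.189e-01 -6.000e-04 -1.700e-03] [0.56 0.26 0.1 ] 0.0247 [-9.900e-02  9.300e-02  1.769e+00  1.000e-03  1.283e+00 -4.470e-01]
rim [(np.float64(0.5425), np.float64(0.1445), np.float64(0.1101)), (np.float64(0.5634), np.float64(0.1519), np.float64(0.1095)), (np.float64(0.5497), np.float64(0.1571), np.float64(0.1094)), (np.float64(0.5568), np.float64(0.1376), np.float64(0.111))]
tip [(np.float64(0.5526), np.float64(0.1468), np.float64(0.1024))]
flange [(np.float64(0.5357), np.float64(0.1411), np.float64(0.0378)), (np.float64(0.571), np.float64(0.1542), np.float64(0.0394)), (np.float64(0.5346), np.float64(0.151), np.float64(0.0387)), (np.float64(0.5648), np.float64(0.1617), np.float64(0.0378))]
deck [(np.float64(0.5081), np.float64(0.1313), np.float64(0.0294)), (np.float64(0.5948), np.float64(0.1626), np.float64(0.0289))]
bolt [(np.float64(0.5406), np.float64(0.1799), np.float64(0.0498))]
```

View pics/c12.png

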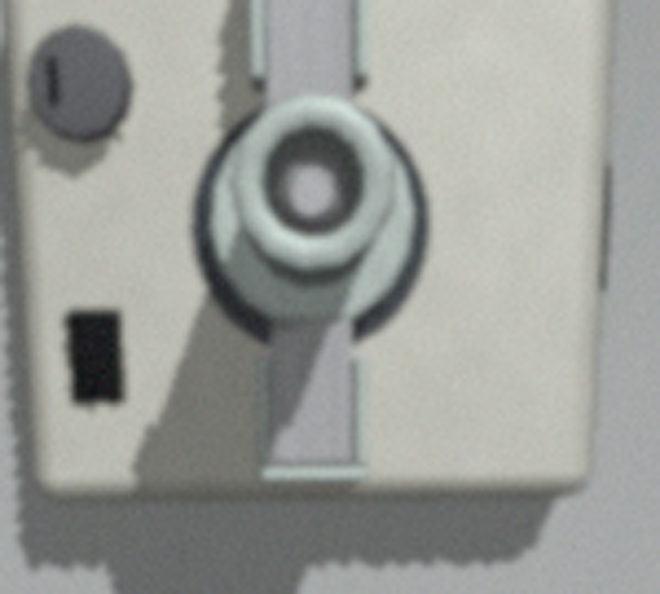

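```bash
python3 - <<'E'
from h import *
S=np.array([.5527,.1466]);y=np.array([-.342,.94])
for n,x,yy,oy in(("w10",290,262,85),("w11",312,322,0),("w11",315,474,0)):
    p,d,K,T=load(n)
    q=ray(K,T,250+x/4.4,oy+yy/4.4,.05);print(n,"dist along y",((q[:2]-S)@y).round(4))
from plant import ctrl
p,d=ctrl.read_camera("top");cv2.imwrite("pics/top2.png",p[:,:,::-1])
E
```

```text
w10 dist along y 0.0211
w11 dist along y -0.0208
w11 dist along y -0.0517
```

View pics/top2.png

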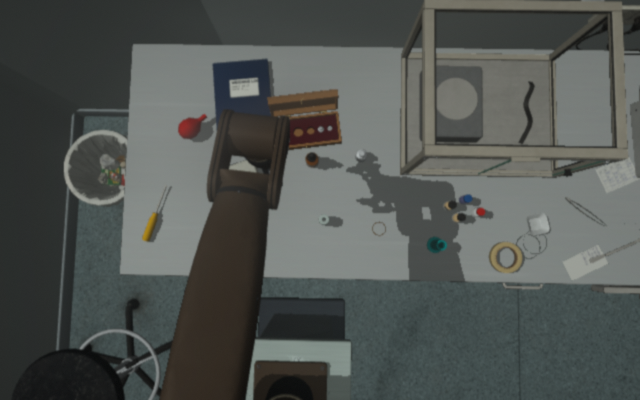

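```bash
python3 - <<'E'
from h import *
S=np.array([.5527,.1466]);y=np.array([-.342,.94])
p,d,K,T=load("w1");q=ray(K,T,255+372/5,85+266/5,.05);print(((q[:2]-S)@y))
p,d,K,T=load("w5");q=ray(K,T,245+285/3.7,100+200/3.7,.05);print(((q[:2]-S)@y))
E
```

```text
0.0194753163941202
0.020079478646281283
```

```bash
python3 -c "
from plant import ctrl
print(ctrl.get_state()['contact_force']);print(ctrl.sign_off())"
```

```text
[ 0.38793159  0.4939163  -0.70267069]
the job is handed in; nothing more can be done
None
```

The sleeve is on the spindle and my checks show it latched at home. I handed the job in at about 12 s, with the gripper clear of everything. No verdict was reported.

I gripped the bare aluminium flanged sleeve about 50 mm above its foot and lined it up over the spindle with the wrist camera, correcting twice. I then slid it down and pressed to the seat stop, where the force rose from 4 to 9 N with no further travel, eased back and let go.

**Height:** after release the rim stood at about 110 mm and the flange top at about 38.5 mm. Home height calls for 110 and 39 mm, so the spring is being held down.

**Catches:** seen from either side, both noses stood 21 mm from the axis. Before fitting, the +y nose measured 19.5 to 20 mm. That 1 mm gap is about one pixel, and a pushed-back bolt would read about 23 mm. I could not read the catch joints directly.

**Other things on the bench:** in the last top picture the spacer, weight, dropper bottle and turquoise look-alike showed no visible movement. I compared them by eye only.

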